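# Stack, chock and gate steel columns on a V-cradle rack

## Task

Swing the rack's gate fully open to its stop, to see that it moves freely and to clear the cradle, then push the sliding chock fully home so that it rolls the waiting steel column into the empty V next to the column already there and keeps it from rolling back. Then lay the third column, from its stand, gently (not dropped) on top in the hollow between those two, lengthwise centred and parallel with them, and swing the gate fully shut beside it. Leave the bottle, jar, beaker and box around the rack where they are.

Things in the scene. Friction and masses are not known exactly. Their poses are not given: they have to be found in the camera images.
- rack: Fixed rack, turned in yaw: base plate x -80 to +125, y -152 to +64 mm, 12 mm thick, and two white saddle plates at x = +-40 mm, 50 mm high. Origin on the bench under the finished stack. Own x: along the columns; own y: rolling direction, from chock to backstop (92 mm high, y = +50 to +58 mm). V notches: y = +24 mm (holds A), -24 mm (empty), -80 mm (shallow; B waits). Gate post at x = +104, y = -28.5 mm.
- empty_vee (a point): Where the axis centre of column B lies once it rests in the empty V: 70 mm above the bench, axes as the rack's.
- top_place (a point): Where the axis centre of the top column lies once laid in the hollow between A and B: 109 mm above the bench, axes as the rack's. The tops of A and B are then 93 mm above the bench, the top of the third column 132 mm.
- col_a_center (a point): Column A, already in its V next to the backstop: steel cylinder 46 mm diameter, 130 mm long (166 mm with the thin end fittings), 0.35 to 0.65 kg. Point at the middle of its axis; own x along the axis (it may point either way round when rolled).
- col_b_center (a point): Column B, same make, waiting in the shallow notch in front of the chock, 56 mm short of its final place. Point and axes as for A; it rolls when pushed.
- col_c_center (a point): Column C, same make, lying in a separate stand, to be picked from above across its 46 mm diameter at the middle (saddles at +-40 mm along it; the middle is free down to 12 mm above the bench). Point at the middle of its axis, 70 mm above the bench; own x along the axis.
- stand: Fixed stand for column C: base 110 x 70 x 12 mm with two white V saddles 50 mm high, 50 mm wide. Origin on the bench under its middle, x along the column.
- chock (a joint): Travel of the sliding chock along the rack's +y, in m: 0 drawn right back, 0.075 fully home at its stop (its rubber face then 1 mm from column B in its V). It starts 0 to 14 mm out; friction about 2 N, stays where it is left; pushing the column over the lip of its notch takes about 4 to 10 N in all, then little.
- chock_back (a point): Middle of the chock's upright back face, where it is pushed towards the rack's +y: face 50 mm wide, from 16 to 100 mm above the bench, point 80 mm up. Moves with the chock; nothing stands behind it but the base plate.
- gate (a joint): Gate angle about its upright hinge, rad: 0 fully shut at its stop (arm along the rack's -x, 1.5 mm from the flank of the top column), 1.65 fully open at its stop (arm towards the rack's -y). Starts nearly shut, over the empty V. Counter-clockwise from above opens it. Light friction (about 0.5 N at the pin); stays where it is left.
- gate_pin (a point): Upright steel handle pin of the gate, 10 mm diameter, 97 mm from the hinge axis, rising from the arm's top at 117 mm to 170 mm above the bench. Point on its axis 155 mm above the bench. The arm itself is 8 mm thick and lies 101 to 117 mm above the bench.
- gate_hinge (a point): Point on the gate's upright hinge axis, 155 mm above the bench.
- reagent: Amber bottle, 70 mm diameter, 150 mm tall, a bystander; origin under its middle.
- beaker: Glass beaker, 70 mm diameter, 85 mm tall, a bystander; origin under its middle.
- jar: Lidded jar, 60 mm diameter, 75 mm tall, a bystander; origin under its middle.
- tipbox: White open box 120 x 85 x 60 mm, a bystander; origin under its middle.
- col_a: The body of column A: the same point and axes as point col_a_center.
- col_b: The body of column B: the same point and axes as point col_b_center.
- col_c: The body of column C: the same point and axes as point col_c_center.

How it is judged:
On the way, in this order (a step that is already met when the one before it is completed fails the run):
1. the gate is swung fully open (value of joint gate above 1.57 rad), for 0.1 s.
2. the chock is fully home and column B lies in the V next to column A (x of col_b_center in the frame of empty_vee between -0.02 and 0.02 m and y of col_b_center in the frame of empty_vee between -0.006 and 0.006 m and z of col_b_center in the frame of empty_vee between -0.005 and 0.005 m and angle between the x axis of col_b_center and the x axis of rack, either way round below 0.1 rad and value of joint chock above 0.071 m), for 0.2 s.
3. column C lies on top in the hollow between A and B, let go (x of col_c_center in the frame of top_place between -0.02 and 0.02 m and y of col_c_center in the frame of top_place between -0.006 and 0.006 m and z of col_c_center in the frame of top_place between -0.006 and 0.006 m and angle between the x axis of col_c_center and the x axis of rack, either way round below 0.1 rad and contact force between the fingers and col_c below 0.1 N), for 0.2 s.
4. the gate is fully shut beside column C (value of joint gate below 0.06 rad), for 0.1 s.
At the end, for the whole second after the job is handed in: A in its V (6 mm), B in the V next to it (6 mm across, 20 mm lengthwise), chock within 4 mm of its home stop, C in the hollow on top of them (6 mm across and in height, 20 mm lengthwise, 0.1 rad), gate shut within 0.07 rad, all three at rest (all of step 2 and y of col_a_center in the frame of empty_vee between 0.042 and 0.054 m and z of col_a_center in the frame of empty_vee between -0.005 and 0.005 m and x of col_c_center in the frame of top_place between -0.02 and 0.02 m and y of col_c_center in the frame of top_place between -0.006 and 0.006 m and z of col_c_center in the frame of top_place between -0.006 and 0.006 m and angle between the x axis of col_c_center and the x axis of rack, either way round below 0.1 rad and value of joint gate below 0.07 rad and linear speed of each of col_a, col_b, col_c below 0.02 m/s); the robot touches nothing.
It fails at once if column C is let go and falls, faster than 0.45 m/s (a drop of some 2 cm) (contact force between the fingers and col_c below 0.1 N and linear speed of col_c above 0.45 m/s).
It fails at once if a bystander bottle, beaker, jar or box is moved by more than 30 mm (distance of any of reagent, beaker, jar, tipbox from where it was at the start of the episode above 0.03 m).
It fails at once if column C is slammed onto the lower columns or the rack (over 60 N) (contact force between col_c and col_a above 60 N or contact force between col_c and col_b above 60 N or contact force between col_c and rack above 60 N).
It also fails if it takes over 64 s, if anything falls off the work surface, if the arm or the gripper's body presses on something with over 40 N, if the wrist force passes 120 N, or if a joint passes its speed limit or range.

## Robot

A 6-joint arm with a two-finger parallel gripper is mounted at the origin on the work surface. World frame = base frame: x ahead of the robot, y to its left, z up, the work surface at z = 0. Lengths are in m, angles in rad, forces in N, time in s.
With the tool pointing down it reaches from about 0.3 to 0.775 m from the base axis. Payload 14.6 kg.
Tool frame: the origin (TCP) lies on the centre line of the jaws, within the pads' length; the fingertips stand 11 mm ahead of it and the grasp point (between the pads) lies 8 mm behind it; y points along the fingers, x is the direction in which the jaws open and shut, and the axes are right-handed (so a half turn about y gives the same grasp; the last joint's range is limited). The gripper opens to 94 mm and grips with 3 to 60 N. Pads are 16 mm wide; open, the fingers measure 119 mm over their backs; the gripper's body (75 mm by 177 mm) begins 78 mm behind the grasp point.
Start: joints at [1.123, 0.3, 1.521, -0, 1.321, -0.067], TCP at [0.204, 0.511, 0.191] pointing down, gripper open.
Joint ranges: [-3.03, 3.03], [-0.79, 2.21], [0.23, 2.52], [-1.04, 4.18], [0, 3.07], [-2.55, 2.55]. Speed limits (rad/s): [2.22, 2.22, 2.57, 3.14, 3.14, 3.14].

## Interface

Orientations are given as [roll, pitch, yaw] about the fixed x, y, z axes, in that order (R = Rz(yaw) Ry(pitch) Rx(roll)).
In Python, from station import ctrl, imaging gives the robot as it stands. The module is installed in compiled form; this text tells all that it offers.
- The arm moves only by the tool apply_moves, never from a script. Its argument "deltas" is a list of rows, each an object with "dp": the shift along the tool's x, y, z in m, a list of three; "roll": the turn about the tool's y in rad; "grip": the closure, from -1 (fully open) to 1 (shut). In form: [{"dp": [tx, ty, tz], "roll": roll, "grip": grip}, ...]. A call has 1 to 10 rows; each row shifts and turns the commanded pose from where the row before left it, along the tool's axes as they then stand; what a row does not reach is not made up. A row lasts 1/8 s, in which the tool goes at most 62.5 mm and 10.7 degrees, less where a joint would pass 70% of its speed; a pose out of reach is approached as far as the arm can. A call with a gripper value outside its range is refused whole. The fingers move at their own pace and stop on an object; "newtons" is the grip in N (left out, the last holds). Time passes only in rows, so rows that do not move let the fingers close. It gives the time, the measured TCP pose, the force and the opening at its end, in the units of the state.
- ctrl.get_obs(): the state, without advancing time (a new reading comes with each control period).
- imaging.camera(name): name is "scene" or "top"; returns the picture (480x640x3 uint8, blue, green, red); there is no depth.
- imaging.camera_info(name): a dict with "K" (3x3 intrinsics, pixels), "D" ([k1, k2, p1, p2, k3] as OpenCV has them; the pictures are not rectified), "world_from_camera" (4x4, takes a point from camera to world coordinates). Camera axes: x right, y down, z forward; pixel columns grow to the right and rows downward; lengths in m; the calibration is good to about 2 mm. A picture is of the moment at which its call begins. camera_info takes no time and is no camera call.
- ctrl.hand_in(): hands the job in, once; it reports no verdict.
The state is a dict: "time_s": time; "qpos": joint angles; "joint_vel": joint speeds; "tau": joint torques, N m; "ee_pos": TCP position; "eef_rot": TCP orientation; "force": force on the tool from outside, world axes, zero at the start; "moment": the same for the moment, N m; "grip_width": finger opening in m.
Only numpy, scipy, OpenCV 4.12 (cv2) and the standard library are available. Lean on these libraries where they do the work, as an engineer would, in place of code of your own. Each camera call takes 0.05 s, during which the arm holds its last target. There are 200 camera calls.

## Working session

There is one attempt and no reset: what is moved stays moved. The work goes in short steps, Python scripts to look and compute and a tool call to move; the robot and the scene stay as the last step left them, time stands still between calls to the robot, and variables do not carry over. Pictures are saved under pics/ and viewed, about 8 in all and at most 12, crops included, and the job is handed in when it is done.

Besides the shell and the picture viewer there is one more tool, called after ">>>" as a command line: name --argument value ..., lists and objects as JSON in quotes. apply_moves: Moves the arm, as the interface text tells. Its arguments: {"type":"object","properties":{"deltas":{"type":"array"},"newtons":{"type":"number"}},"required":["deltas"]}

```bash
mkdir -p pics; ls; python3 - <<'E'
from station import ctrl, imaging
import cv2, numpy as np
o=ctrl.get_obs(); print(o)
for n in("scene","top"):
    im=imaging.camera(n); cv2.imwrite(f"pics/{n}0.png",im)
    i=imaging.camera_info(n); print(n,np.array(i["K"]).round(1).tolist(),i["D"],np.array(i["world_from_camera"]).round(4).tolist())
E
```

```text
pics
{'time_s': 0.0, 'qpos': array([ 1.12342227e+00,  3.00448826e-01,  1.52159021e+00, -9.63127299e-06,
        1.32071557e+00, -6.66102708e-02]), 'joint_vel': array([-0.00038031,  0.00084882, -0.00164701, -0.00083946, -0.0008176 ,
        0.00207314]), 'tau': array([-3.84825780e-04, -5.31809235e+01, -3.52741134e+01,  7.08858669e-02,
        2.44285382e-02, -1.56794345e-04]), 'ee_pos': array([0.20428196, 0.51034531, 0.1903947 ]), 'eef_rot': array([-1.57072829e+00,  1.15999864e-03,  1.19003497e+00]), 'force': array([-0.11501207, -0.72411993,  0.41674015]), 'moment': array([0.01388106, 0.0034908 , 0.01406298]), 'grip_width': 0.093851326649993}
scene [[446.6, 0.0, 313.4], [0.0, 446.6, 234.4], [0.0, 0.0, 1.0]] [0.01189079 0.         0.         0.         0.        ] [[0.2717, 0.7584, -0.5925, 1.2708], [0.9623, -0.2239, 0.1547, -0.209], [-0.0153, -0.6122, -0.7906, 1.0403], [0.0, 0.0, 0.0, 1.0]]
top [[473.9, 0.0, 321.0], [0.0, 473.9, 238.8], [0.0, 0.0, 1.0]] [-0.12962801  0.          0.          0.          0.        ] [[-0.011, -0.9959, 0.0902, 0.4305], [-0.9997, 0.0089, -0.0235, -0.0065], [0.0226, -0.0904, -0.9957, 1.5279], [0.0, 0.0, 0.0, 1.0]]
```

View pics/scene0.png

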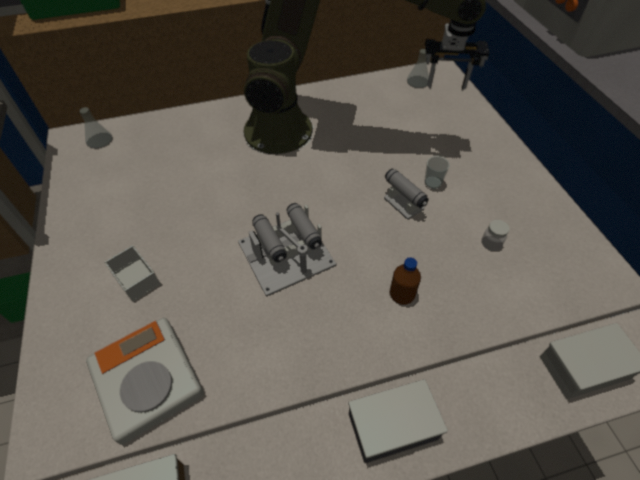

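View pics/top0.png

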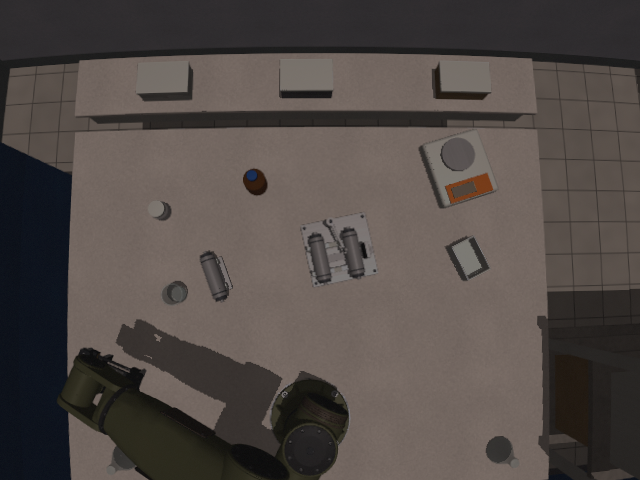

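```bash
python3 - <<'E'
import cv2, numpy as np
t=cv2.imread("pics/top0.png"); s=cv2.imread("pics/scene0.png")
g=lambda im:(255*(im/255.)**0.6).astype('uint8')
a=cv2.resize(g(t[205:295,292:387]),None,fx=6,fy=6,interpolation=cv2.INTER_CUBIC)
b=cv2.resize(g(s[195:295,230:340]),None,fx=6,fy=6,interpolation=cv2.INTER_CUBIC)
cv2.imwrite("pics/a.png",a);cv2.imwrite("pics/b.png",b)
E
```

```text
(no output)
```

View pics/a.png

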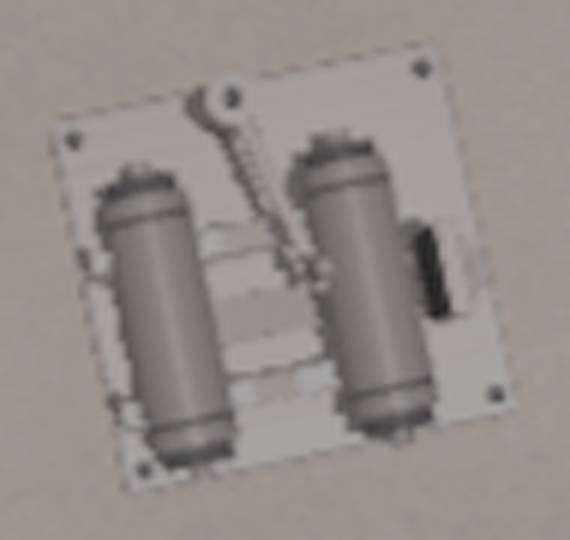

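View pics/b.png

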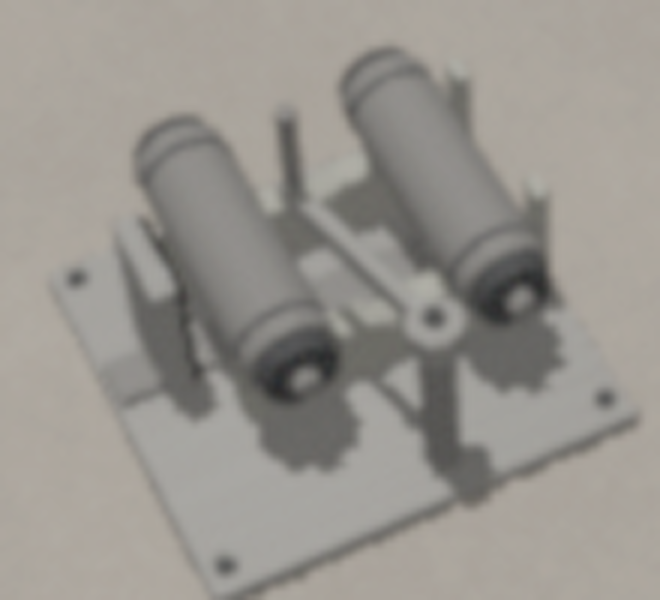

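```bash
cat > h.py <<'E'
import cv2, numpy as np
from station import ctrl, imaging
I={n:imaging.camera_info(n) for n in("scene","top")}
K={n:np.array(I[n]["K"]) for n in I}; D={n:np.array(I[n]["D"]) for n in I}; T={n:np.array(I[n]["world_from_camera"]) for n in I}
def ray(n,uv):
    x=cv2.undistortPoints(np.array(uv,float).reshape(-1,1,2),K[n],D[n]).reshape(-1,2)
    d=np.c_[x,np.ones(len(x))]@T[n][:3,:3].T
    return T[n][:3,3],d
def plane(n,uv,z):
    o,d=ray(n,uv); return o+d*((z-o[2])/d[:,2])[:,None]
def proj(n,p):
    W=np.linalg.inv(T[n]); return cv2.projectPoints(np.array(p,float).reshape(-1,1,3),cv2.Rodrigues(W[:3,:3])[0],W[:3,3],K[n],D[n])[0].reshape(-1,2)
def tri(us,ut):
    (a,da),(b,db)=ray("scene",us),ray("top",ut)
    out=[]
    for d,e in zip(da,db):
        d=d/np.linalg.norm(d);e=e/np.linalg.norm(e)
        t=np.linalg.lstsq(np.c_[d,-e],b-a,rcond=None)[0]
        p,q=a+d*t[0],b+e*t[1]; out.append(np.r_[(p+q)/2,np.linalg.norm(p-q)])
    return np.array(out)
E
python3 - <<'E'
from h import *
t=cv2.imread("pics/top0.png"); np.set_printoptions(precision=4,suppress=True)
hsv=cv2.cvtColor(t,cv2.COLOR_BGR2HSV); 
lab=cv2.cvtColor(t,cv2.COLOR_BGR2LAB).astype(int)
print(lab[300,340],lab[218,350],lab[250,352],lab[280,213],hsv[300,340],hsv[218,350],hsv[250,352])
m=((hsv[...,1]<22)).astype('uint8')
for nm,(y0,y1,x0,x1) in dict(rack=(200,300,290,390),C=(240,310,195,240)).items():
    r=np.zeros_like(m); r[y0:y1,x0:x1]=m[y0:y1,x0:x1]; r=cv2.morphologyEx(r,cv2.MORPH_CLOSE,np.ones((5,5)))
    c=max(cv2.findContours(r,0,2)[0],key=cv2.contourArea); mr=cv2.minAreaRect(c); b=cv2.boxPoints(mr); print(nm,mr,b)
    p=plane("top",b,.012 if nm=="rack" else .07); print(p, p.mean(0), np.linalg.norm(p-np.roll(p,1,0),axis=1))
# picked by eye: crop/6+offset
cs=np.array([[53,125],[435,45],[510,408],[128,490]])/6+[292-.4,205-.4]
p=plane("top",cs,.012); print("corners",p,np.linalg.norm(p-np.roll(p,1,0),axis=1))
d=np.array([[73,139],[422,67],[496,394],[144,470]])/6+[292-.4,205-.4]
p=plane("top",d,.012); print("dots",p,p.mean(0),np.linalg.norm(p-np.roll(p,1,0),axis=1))
e=p[0]-p[1]; print("yaw",np.arctan2(-e[0],e[1])); e=p[3]-p[2]; print(np.arctan2(-e[0],e[1])); e=p[0]-p[3]; print(np.arctan2(e[1],e[0])); e=p[1]-p[2];print(np.arctan2(e[1],e[0]))
E
```

```text
[114 131 134] [124 131 130] [ 97 130 130] [ 97 131 129] [ 11  42 115] [  6  21 122] [ 8 22 94]
rack ((338.8658447265625, 249.2073211669922), (64.74449157714844, 66.28103637695312), 77.90524291992188) [[299.678  224.4976]
 [364.4878 210.6098]
 [378.0536 273.9171]
 [313.2439 287.8049]]
[[ 0.6146  0.0259  0.012 ]
 [ 0.6583 -0.1843  0.012 ]
 [ 0.453  -0.2241  0.012 ]
 [ 0.4112 -0.0158  0.012 ]] [ 0.5343 -0.0996  0.012 ] [0.2076 0.2147 0.2091 0.2124]
C ((216.69342041015625, 275.15692138671875), (51.517765045166016, 21.188068389892578), 70.01689147949219) [[197.9343 254.5694]
 [217.8467 247.3284]
 [235.4525 295.7445]
 [215.5401 302.9854]]
[[0.517  0.3401 0.07  ]
 [0.5389 0.2781 0.07  ]
 [0.3897 0.2231 0.07  ]
 [0.3679 0.2845 0.07  ]] [0.4534 0.2814 0.07  ] [0.1591 0.0657 0.159  0.0652]
corners [[ 0.6116  0.0235  0.012 ]
 [ 0.6534 -0.1829  0.012 ]
 [ 0.4573 -0.2195  0.012 ]
 [ 0.4161 -0.0149  0.012 ]] [0.1992 0.2106 0.1995 0.2087]
dots [[ 0.6039  0.0128  0.012 ]
 [ 0.6414 -0.1757  0.012 ]
 [ 0.4648 -0.2121  0.012 ]
 [ 0.4266 -0.0235  0.012 ]] [ 0.5342 -0.0996  0.012 ] [0.181  0.1922 0.1803 0.1925]
yaw 0.19666880186647637
0.20000904392141902
0.20194668802805976
0.2036350258042647
```

```bash
cat >> h.py <<'E'
O=np.array([.5034,-.0610]); YAW=.2005
def W(x,y,z): 
    c,s=np.cos(YAW),np.sin(YAW); return np.array([O[0]+c*x-s*y,O[1]+s*x+c*y,z])
def Rk(p):
    c,s=np.cos(YAW),np.sin(YAW); d=np.array(p)[:2]-O; return np.array([c*d[0]+s*d[1],-s*d[0]+c*d[1],p[2]])
E
python3 - <<'E'
from h import *
np.set_printoptions(precision=4,suppress=True)
S=lambda q:np.array(q,float)/6+[230-.4,195-.4]; P=lambda q:np.array(q,float)/6+[292-.4,205-.4]
r=tri(S([[77,277],[225,565],[605,397],[433,318],[286,110]]),P([[496,394],[422,67],[73,139],[231,97],[325,272]]))
for q in r: print(q, "rack:",Rk(q[:3]))
# columns axis ends from eye: scene end-face / top silhouettes
for nm,u in dict(A=[[(97+190)/2,192],[(148+236)/2,440]],B=[[(292+388)/2,165],[(340+434)/2,405]]).items():
    for q in plane("top",P(u),.07 if nm=="A" else .07): print(nm,q,Rk(q))
q=plane("top",P([[425,225],[448,318]]),.1); print("chock black",[Rk(x) for x in q])
# chock white top edge in scene
q=plane("scene",S([[117,235],[160,297]]),.1); print("chock back",[Rk(x) for x in q])
E
```

```text
[ 0.4649 -0.2114  0.0128  0.0012] rack: [-0.0677 -0.1397  0.0128]
[ 0.6414 -0.1759  0.0118  0.0004] rack: [ 0.1124 -0.1401  0.0118]
[0.6037 0.0125 0.0132 0.0007] rack: [0.1129 0.052  0.0132]
[ 0.6122 -0.0682  0.1178  0.001 ] rack: [ 0.1051 -0.0287  0.1178]
[ 0.5211 -0.109   0.1654  0.0016] rack: [ 0.0078 -0.0506  0.1654]
A [ 0.5695 -0.024   0.07  ] [0.0721 0.0231 0.07  ]
A [ 0.4418 -0.0476  0.07  ] [-0.0577  0.0254  0.07  ]
B [ 0.5826 -0.1257  0.07  ] [ 0.0647 -0.0791  0.07  ]
B [ 0.4586 -0.1479  0.07  ] [-0.0612 -0.0762  0.07  ]
chock black [array([ 0.0234, -0.1117,  0.1   ]), array([-0.0249, -0.1129,  0.1   ])]
chock back [array([-0.0139, -0.1282,  0.1   ]), array([ 0.0269, -0.1246,  0.1   ])]
```

>>> apply_moves --deltas '[{"dp": [0, -0.01, 0], "roll": -0.145, "grip": -1}, {"dp": [0, -0.01, 0], "roll": -0.145, "grip": -1}, {"dp": [0, -0.01, 0], "roll": -0.145, "grip": -1}, {"dp": [0, 0, 0], "roll": -0.146, "grip": -1}, {"dp": [-0.045, 0, -0.013], "roll": 0, "grip": -1}, {"dp": [-0.045, 0, -0.013], "roll": 0, "grip": -1}, {"dp": [-0.045, 0, -0.013], "roll": 0, "grip": -1}, {"dp": [-0.045, 0, -0.013], "roll": 0, "grip": -1}, {"dp": [-0.045, 0, -0.013], "roll": 0, "grip": -1}, {"dp": [-0.045, 0, -0.013], "roll": 0, "grip": -1}]' --newtons 10

```text
time_s: 1.35
ee_pos: [0.3349, 0.26, 0.2208]
eef_rot: [-1.571, 0.0, 1.771]
force: [0.7, 0.3, -0.1]
grip_width: 0.0939
```

```bash
python3 - <<'E'
from h import *
t=cv2.imread("pics/top0.png"); s=cv2.imread("pics/scene0.png")
g=lambda im:(255*(im/255.)**0.6).astype('uint8')
a=cv2.resize(g(t[240:310,190:245]),None,fx=7,fy=7,interpolation=cv2.INTER_CUBIC)
b=cv2.resize(g(s[160:230,375:435]),None,fx=7,fy=7,interpolation=cv2.INTER_CUBIC)
cv2.imwrite("pics/c.png",np.hstack([a,b]))
o=ctrl.get_obs(); print(o['ee_pos'],Rk(o['ee_pos']),o['eef_rot'],o['time_s'])
E
```

```text
[0.33489816 0.26004313 0.22082271] [-0.10118753  0.34817043  0.22082271] [-1.57062536e+00  9.82137407e-05  1.77115414e+00] 1.35
```

View pics/c.png

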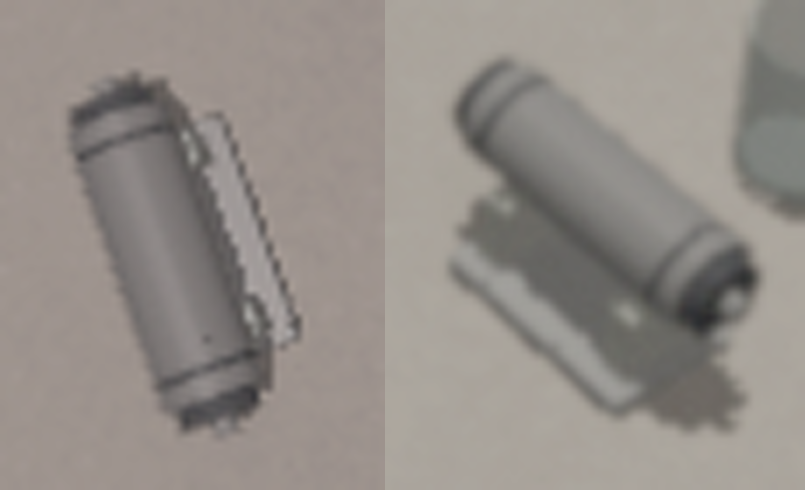

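```bash
python3 - <<'E'
from h import *
t=cv2.imread("pics/top0.png"); L=cv2.cvtColor(t,cv2.COLOR_BGR2LAB).astype(int)
for y in range(248,306,3): print(y,L[y,196:240,0].tolist())
E
```

```text
248 [114, 115, 116, 113, 112, 114, 113, 116, 115, 114, 115, 116, 115, 114, 116, 116, 117, 116, 115, 115, 115, 114, 113, 112, 114, 115, 115, 114, 113, 112, 112, 112, 112, 112, 112, 113, 114, 111, 112, 113, 113, 111, 109, 109]
251 [113, 111, 113, 115, 114, 113, 114, 109, 100, 87, 75, 72, 62, 53, 87, 83, 75, 75, 107, 113, 114, 114, 114, 114, 113, 112, 113, 114, 113, 113, 114, 114, 112, 114, 113, 111, 111, 114, 112, 111, 111, 112, 112, 111]
254 [113, 115, 115, 114, 114, 102, 75, 55, 45, 42, 40, 36, 34, 30, 36, 38, 50, 48, 54, 72, 109, 115, 115, 116, 112, 111, 112, 114, 114, 114, 112, 109, 111, 112, 109, 110, 112, 113, 111, 112, 112, 111, 111, 113]
257 [114, 115, 116, 97, 54, 43, 53, 70, 88, 95, 98, 92, 86, 81, 77, 68, 52, 44, 40, 52, 48, 75, 104, 110, 110, 95, 87, 113, 113, 112, 111, 111, 113, 114, 114, 114, 113, 112, 112, 113, 113, 114, 113, 112]
260 [112, 113, 114, 104, 77, 74, 79, 73, 58, 49, 63, 69, 79, 82, 79, 77, 74, 66, 57, 51, 76, 85, 57, 83, 115, 117, 100, 69, 111, 112, 114, 114, 113, 113, 113, 114, 112, 111, 112, 111, 112, 113, 113, 114]
263 [114, 112, 112, 114, 100, 71, 70, 78
[... 2396 characters left out ...]
15, 116, 114, 112, 114, 114, 115, 114]
299 [112, 113, 114, 114, 114, 113, 112, 113, 114, 113, 112, 113, 114, 113, 112, 112, 112, 103, 88, 58, 30, 36, 36, 39, 44, 54, 61, 48, 63, 67, 105, 111, 110, 113, 113, 113, 112, 112, 111, 112, 112, 113, 113, 112]
302 [115, 115, 115, 114, 113, 114, 115, 115, 114, 111, 112, 115, 115, 113, 111, 112, 112, 114, 115, 104, 105, 111, 113, 113, 100, 91, 102, 109, 109, 109, 109, 112, 114, 113, 112, 113, 113, 113, 112, 111, 111, 113, 111, 111]
305 [114, 115, 113, 111, 114, 115, 118, 115, 113, 113, 114, 114, 113, 113, 115, 113, 112, 112, 113, 113, 113, 113, 112, 111, 112, 112, 111, 110, 110, 109, 109, 109, 111, 114, 113, 111, 113, 113, 111, 112, 111, 113, 111, 113]
```

>>> apply_moves --deltas '[{"dp": [-0.05, 0, -0.0137], "roll": 0, "grip": -1}, {"dp": [-0.05, 0, -0.0137], "roll": 0, "grip": -1}, {"dp": [-0.05, 0, -0.0137], "roll": 0, "grip": -1}, {"dp": [-0.05, 0, -0.0137], "roll": 0, "grip": -1}, {"dp": [-0.05, 0, -0.0137], "roll": 0, "grip": -1}, {"dp": [-0.05, 0, -0.0137], "roll": 0, "grip": -1}, {"dp": [-0.05, 0, -0.0137], "roll": 0, "grip": -1}, {"dp": [-0.0486, 0, -0.0138], "roll": 0, "grip": -1}, {"dp": [0, 0, 0], "roll": 0, "grip": -1}]'

```text
time_s: 2.48
ee_pos: [0.5217, -0.1097, 0.2199]
eef_rot: [-1.569, -0.001, 1.768]
force: [-0.5, -0.8, 0.2]
grip_width: 0.094
```

```bash
python3 - <<'E'
from h import *
np.set_printoptions(precision=4,suppress=True)
ax=lambda y:[213.5+.36*(y-278),y]
p=plane("top",[ax(276.4),ax(258),ax(295)],.07); print(p); d=p[1]-p[2]; yaw=np.arctan2(d[1],d[0]); print("yaw",yaw)
print(plane("top",[ax(276.4)],.09))
print("scene pred",proj("scene",p[0]),proj("scene",p[0]+[0,0,.02]),"meas ring mid 404.6 185.6")
o=ctrl.get_obs(); print(Rk(o['ee_pos']))
E
```

```text
[[0.4494 0.2928 0.07  ]
 [0.5062 0.3138 0.07  ]
 [0.3923 0.2719 0.07  ]]
yaw 0.3523787510643236
[[0.4491 0.2887 0.09  ]]
scene pred [[405.597  186.9742]] [[406.6041 182.2435]] meas ring mid 404.6 185.6
[ 0.0082 -0.0513  0.2199]
```

>>> apply_moves --deltas '[{"dp": [0.001, 0.023, 0], "roll": 0, "grip": -1}, {"dp": [0, 0.023, 0], "roll": 0, "grip": -1}, {"dp": [0, 0.023, 0], "roll": 0, "grip": -1}, {"dp": [0, 0, 0], "roll": 0, "grip": 1}, {"dp": [0, 0, 0], "roll": 0, "grip": 1}, {"dp": [0, 0, 0], "roll": 0, "grip": 1}, {"dp": [0, 0, 0], "roll": 0, "grip": 1}, {"dp": [0, 0, 0], "roll": 0, "grip": 1}]' --newtons 8

```text
time_s: 3.48
ee_pos: [0.5212, -0.1064, 0.1522]
eef_rot: [-1.571, 0.0, 1.771]
force: [-0.7, 0.4, -0.5]
grip_width: 0.0476
```

>>> apply_moves --deltas '[{"dp": [0, 0, 0], "roll": 0, "grip": 1}, {"dp": [0, 0, 0], "roll": 0, "grip": 1}, {"dp": [0, 0, 0], "roll": 0, "grip": 1}, {"dp": [0, 0, 0], "roll": 0, "grip": 1}, {"dp": [0, 0, 0], "roll": 0, "grip": 1}]'

```text
time_s: 4.1
ee_pos: [0.5211, -0.1064, 0.1519]
eef_rot: [-1.571, 0.0, 1.771]
force: [-0.6, -0.6, 0.0]
grip_width: 0.009
```

```bash
python3 - <<'E'
from h import *
o=ctrl.get_obs(); print(Rk(o['ee_pos']),o['grip_width'],o['force'])
h=np.array([.104,-.0285]); r=.097
q=Rk(o['ee_pos'])[:2]; th=np.arctan2(-(q-h)[1],-(q-h)[0]); print(th,np.linalg.norm(q-h))
A=np.linspace(th,1.65,11); P=h-r*np.c_[np.cos(A),np.sin(A)]; P[0]=q
d=np.diff(P,axis=0); print(np.c_[d[:,1],-d[:,0]].round(4).tolist())
E
```

```text
[ 0.0082796  -0.04800779  0.15193031] 0.009020102830973901 [-0.57946879 -0.63728407  0.00269159]
0.20104641935333487 0.0976880220338618
[[-0.0134, -0.0045], [-0.0128, -0.0057], [-0.0119, -0.0075], [-0.0107, -0.0091], [-0.0092, -0.0106], [-0.0076, -0.0118], [-0.0058, -0.0128], [-0.0039, -0.0135], [-0.0019, -0.0139], [0.0001, -0.014]]
```

>>> apply_moves --deltas '[{"dp": [-0.0134, 0, -0.0045], "roll": 0, "grip": 1}, {"dp": [-0.0128, 0, -0.0057], "roll": 0, "grip": 1}, {"dp": [-0.0119, 0, -0.0075], "roll": 0, "grip": 1}, {"dp": [-0.0107, 0, -0.0091], "roll": 0, "grip": 1}, {"dp": [-0.0092, 0, -0.0106], "roll": 0, "grip": 1}, {"dp": [-0.0076, 0, -0.0118], "roll": 0, "grip": 1}, {"dp": [-0.0058, 0, -0.0128], "roll": 0, "grip": 1}, {"dp": [-0.0039, 0, -0.0135], "roll": 0, "grip": 1}, {"dp": [-0.0019, 0, -0.0139], "roll": 0, "grip": 1}, {"dp": [0.0001, 0, -0.014], "roll": 0, "grip": 1}]'

```text
time_s: 5.35
ee_pos: [0.6389, -0.1625, 0.152]
eef_rot: [-1.572, 0.002, 1.77]
force: [0.0, -3.6, 1.8]
grip_width: 0.0091
```

>>> apply_moves --deltas '[{"dp": [0, 0, -0.002], "roll": 0, "grip": 1}, {"dp": [0, 0, -0.002], "roll": 0, "grip": 1}, {"dp": [0, 0, 0], "roll": 0, "grip": 1}]'

```text
time_s: 5.72
ee_pos: [0.6421, -0.1616, 0.152]
eef_rot: [-1.571, 0.001, 1.77]
force: [-0.5, -5.8, 1.5]
grip_width: 0.0094
```

```bash
python3 - <<'E'
from h import *
o=ctrl.get_obs(); q=Rk(o['ee_pos']);print(q,o['grip_width'],o['force'])
im=imaging.camera("scene"); cv2.imwrite("pics/s2.png",cv2.resize(im[160:320,200:380],None,fx=4,fy=4,interpolation=cv2.INTER_CUBIC))
E
```

```text
[ 0.11590014 -0.12625703  0.15195809] 0.009432323451870254 [-0.45631811 -5.82454853  1.53501915]
```

View pics/s2.png

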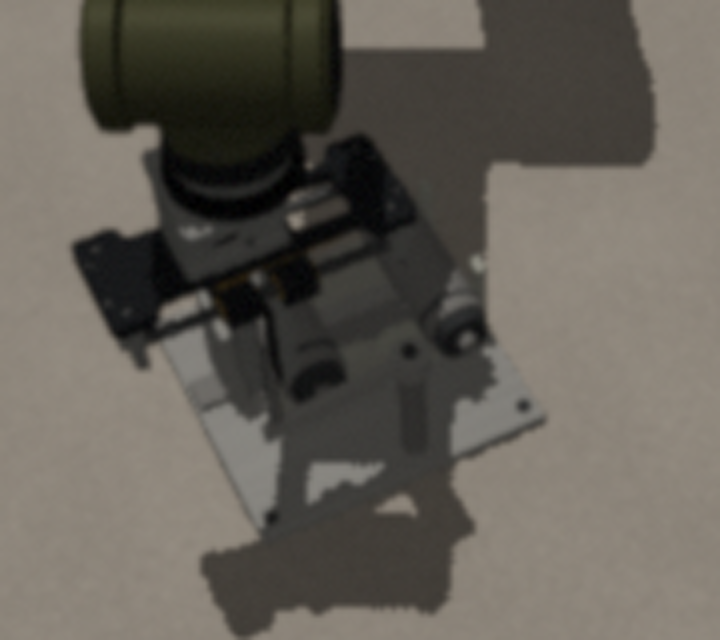

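>>> apply_moves --deltas '[{"dp": [0, 0, 0], "roll": 0, "grip": 0}, {"dp": [0, 0, 0], "roll": 0, "grip": 0}, {"dp": [0, 0, 0], "roll": 0, "grip": 0}, {"dp": [0, -0.025, 0], "roll": 0, "grip": 0}, {"dp": [0, -0.025, 0], "roll": 0, "grip": 1}, {"dp": [-0.012, 0, 0.039], "roll": 0, "grip": 1}, {"dp": [-0.012, 0, 0.039], "roll": 0, "grip": 1}, {"dp": [-0.012, 0, 0.039], "roll": 0, "grip": 1}, {"dp": [0, 0, 0], "roll": 0, "grip": 1}]' --newtons 40

```text
time_s: 6.9
ee_pos: [0.5329, -0.2202, 0.2026]
eef_rot: [-1.571, 0.0, 1.769]
force: [0.9, -0.3, 0.0]
grip_width: 0.0015
```

```bash
python3 - <<'E'
from h import *
o=ctrl.get_obs(); q=Rk(o['ee_pos']);print(q,o['grip_width'],o['force'])
g=lambda im:(255*(im/255.)**0.6).astype('uint8')
im=g(imaging.camera("top")); im2=g(imaging.camera("scene")); z=lambda i:cv2.resize(i,None,fx=4,fy=4,interpolation=cv2.INTER_CUBIC)
cv2.imwrite("pics/s3.png",np.hstack([z(im[200:300,290:390]),z(im2[195:295,240:340])]))
print(proj("top",W(.1117,-.1252,.17)),proj("scene",W(.1117,-.1252,.17)))
E
```

```text
[-0.00280896 -0.16184868  0.20258677] 0.0014816149137432753 [ 0.93982171 -0.2528583   0.04114471]
[[362.98110564 209.50310787]] [[266.32951528 251.96036381]]
```

View pics/s3.png

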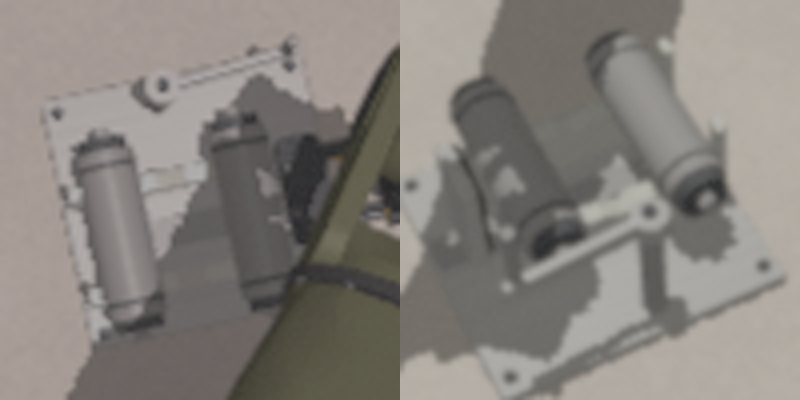

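```bash
python3 - <<'E'
from h import *
im=cv2.imread("pics/s3.png")
cv2.imwrite("pics/s4.png",np.hstack([cv2.resize(im[10:130,120:320],None,fx=2.5,fy=2.5),cv2.resize(im[180:300,480:600],None,fx=2.5,fy=2.5)]))
for th in(1.5,1.57,1.65):
  x,y=.104-.097*np.cos(th),-.0285-.097*np.sin(th)
  for z in(.117,.17):
    a=proj("top",W(x,y,z))[0]; b=proj("scene",W(x,y,z))[0]
    A=((a-[290,200]+.5)*4-[120,10])*2.5; B=((b-[240,195]+.5)*4+[400,0]-[480,180])*2.5+[500,0]
    print(th,z,A.round(),B.round())
E
```

```text
1.5 0.117 [426. 148.] [566. 206.]
1.5 0.17 [446. 124.] [544.  81.]
1.57 0.117 [422. 127.] [576. 226.]
1.57 0.17 [442. 101.] [554. 102.]
1.65 0.117 [415. 102.] [589. 248.]
1.65 0.17 [435.  75.] [568. 125.]
```

View pics/s4.png

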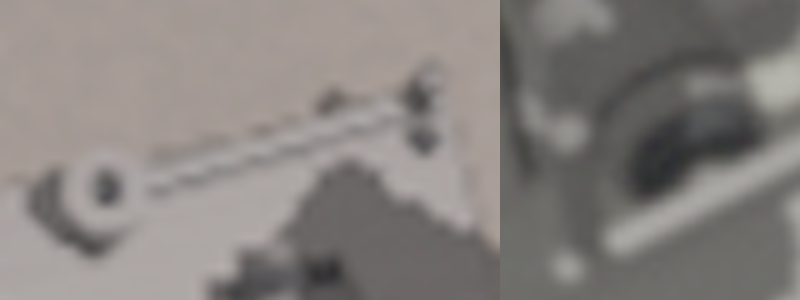

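>>> apply_moves --deltas '[{"dp": [0, 0.03, -0.002], "roll": 0, "grip": 1}, {"dp": [0, 0.03, 0], "roll": 0, "grip": 1}, {"dp": [0, 0.03, 0], "roll": 0, "grip": 1}, {"dp": [0, 0.0275, 0], "roll": 0, "grip": 1}, {"dp": [0.008, 0, 0], "roll": 0, "grip": 1}, {"dp": [0.008, 0, 0], "roll": 0, "grip": 1}, {"dp": [0.006, 0, 0], "roll": 0, "grip": 1}, {"dp": [0.006, 0, 0], "roll": 0, "grip": 1}, {"dp": [0.006, 0, 0], "roll": 0, "grip": 1}, {"dp": [0.006, 0, 0], "roll": 0, "grip": 1}]'

```text
time_s: 8.25
ee_pos: [0.5286, -0.1798, 0.0851]
eef_rot: [-1.572, 0.002, 1.771]
force: [2.4, -6.7, 1.7]
grip_width: 0.0004
```

>>> apply_moves --deltas '[{"dp": [0.005, 0, 0], "roll": 0, "grip": 1}, {"dp": [0.005, 0, 0], "roll": 0, "grip": 1}, {"dp": [0.005, 0, 0], "roll": 0, "grip": 1}, {"dp": [0.005, 0, 0], "roll": 0, "grip": 1}]'

```text
time_s: 8.75
ee_pos: [0.5245, -0.1597, 0.0849]
eef_rot: [-1.572, 0.001, 1.771]
force: [2.0, -2.3, 5.3]
grip_width: 0.0006
```

>>> apply_moves --deltas '[{"dp": [0.005, 0, 0], "roll": 0, "grip": 1}, {"dp": [0.005, 0, 0], "roll": 0, "grip": 1}, {"dp": [0.005, 0, 0], "roll": 0, "grip": 1}]'

```text
time_s: 9.12
ee_pos: [0.5216, -0.145, 0.0849]
eef_rot: [-1.572, 0.001, 1.771]
force: [2.4, -2.4, 5.6]
grip_width: 0.0008
```

```bash
python3 - <<'E'
from h import *
o=ctrl.get_obs(); q=Rk(o['ee_pos']);print(q,o['grip_width'],o['force'])
E
```

```text
[ 0.00107604 -0.08590911  0.08490992] 0.0008175359035440395 [ 2.38499021 -2.36268258  5.58977596]
```

>>> apply_moves --deltas '[{"dp": [0.004, 0, 0], "roll": 0, "grip": 1}, {"dp": [0.004, 0, 0], "roll": 0, "grip": 1}]'

```text
time_s: 9.38
ee_pos: [0.52, -0.1371, 0.0849]
eef_rot: [-1.572, 0.0, 1.771]
force: [1.2, -1.3, 5.3]
grip_width: 0.0003
```

>>> apply_moves --deltas '[{"dp": [0.003, 0, 0], "roll": 0, "grip": 1}]'

```text
time_s: 9.5
ee_pos: [0.5194, -0.1341, 0.0849]
eef_rot: [-1.572, 0.0, 1.771]
force: [1.3, -2.8, 5.6]
grip_width: 0.0004
```

>>> apply_moves --deltas '[{"dp": [0.002, 0, 0], "roll": 0, "grip": 1}]'

```text
time_s: 9.62
ee_pos: [0.519, -0.1322, 0.0849]
eef_rot: [-1.572, 0.0, 1.771]
force: [1.2, -2.4, 5.5]
grip_width: 0.0005
```

>>> apply_moves --deltas '[{"dp": [0.002, 0, 0], "roll": 0, "grip": 1}]'

```text
time_s: 9.75
ee_pos: [0.5186, -0.1303, 0.0849]
eef_rot: [-1.572, 0.0, 1.771]
force: [1.5, -0.6, 6.1]
grip_width: 0.0004
```

>>> apply_moves --deltas '[{"dp": [0.002, 0, 0], "roll": 0, "grip": 1}]'

```text
time_s: 9.88
ee_pos: [0.5182, -0.1283, 0.0849]
eef_rot: [-1.572, 0.0, 1.771]
force: [1.5, -1.9, 5.8]
grip_width: 0.0005
```

>>> apply_moves --deltas '[{"dp": [0.002, 0, 0], "roll": 0, "grip": 1}]'

```text
time_s: 10.0
ee_pos: [0.518, -0.127, 0.085]
eef_rot: [-1.572, 0.002, 1.771]
force: [4.1, -13.7, 4.0]
grip_width: 0.0005
```

>>> apply_moves --deltas '[{"dp": [0.001, 0, 0], "roll": 0, "grip": 1}]'

```text
time_s: 10.12
ee_pos: [0.518, -0.1269, 0.0851]
eef_rot: [-1.573, 0.003, 1.771]
force: [4.1, -15.9, 2.4]
grip_width: 0.0003
```

>>> apply_moves --deltas '[{"dp": [0, 0, 0], "roll": 0, "grip": 1}, {"dp": [-0.01, 0, 0], "roll": 0, "grip": 1}, {"dp": [-0.01, 0, 0], "roll": 0, "grip": 1}, {"dp": [0, -0.04, 0], "roll": 0, "grip": 1}, {"dp": [0, -0.04, 0], "roll": 0, "grip": -1}, {"dp": [0, -0.04, 0], "roll": 0, "grip": -1}, {"dp": [0.044, 0, -0.0016], "roll": 0, "grip": -1}, {"dp": [0.044, 0, -0.0016], "roll": 0, "grip": -1}, {"dp": [0.044, 0, -0.0016], "roll": 0, "grip": -1}, {"dp": [0.044, 0, -0.0016], "roll": 0, "grip": -1}]'

```text
time_s: 11.38
ee_pos: [0.492, 0.0297, 0.2042]
eef_rot: [-1.57, -0.001, 1.771]
force: [0.3, -0.4, 0.0]
grip_width: 0.057
```

>>> apply_moves --deltas '[{"dp": [0.044, 0, -0.0016], "roll": 0, "grip": -1}, {"dp": [0.044, 0, -0.0016], "roll": 0, "grip": -1}, {"dp": [0.044, 0, -0.0016], "roll": 0, "grip": -1}, {"dp": [0.044, 0, -0.0016], "roll": 0, "grip": -1}, {"dp": [0.044, 0, -0.0016], "roll": 0, "grip": -1}, {"dp": [0.044, 0, -0.0016], "roll": 0, "grip": -1}, {"dp": [0, 0, 0], "roll": -0.152, "grip": -1}, {"dp": [0, 0, 0], "roll": 0, "grip": -1}]'

```text
time_s: 12.38
ee_pos: [0.4493, 0.2892, 0.204]
eef_rot: [-1.57, -0.0, 1.923]
force: [0.2, -0.4, 0.0]
grip_width: 0.0939
```

```bash
python3 - <<'E'
from h import *
o=ctrl.get_obs(); q=o['ee_pos'];psi=o['eef_rot'][2];print(q,o['eef_rot'],o['grip_width'],o['force'],o['time_s'])
d=np.array([.4494,.291])-q[:2]; print("dp to C",d@[np.cos(psi),np.sin(psi)],d@[-np.sin(psi),np.cos(psi)])
g=lambda im:(255*(im/255.)**0.6).astype('uint8')
im=imaging.camera("top"); im2=imaging.camera("scene"); cv2.imwrite("pics/t5raw.png",im);cv2.imwrite("pics/s5raw.png",im2);z=lambda i:cv2.resize(g(i),None,fx=4,fy=4,interpolation=cv2.INTER_CUBIC)
cv2.imwrite("pics/s5.png",np.hstack([z(im[200:300,290:390]),z(im2[195:295,240:340])]))
for e in(-.065,.065):
  for y in(-.001,-.024,-.047): print(e,y,(proj("top",W(e,y,.07))[0]-[290,200]+.5)*4)
E
```

```text
[0.44925154 0.2892486  0.20397964] [-1.56957474e+00 -1.40103011e-05  1.92287754e+00] 0.09389985244027585 [ 0.20249301 -0.36104647  0.00547535] 12.375
dp to C 0.0015927654078544454 -0.0007433285067467829
-0.065 -0.001 [172.05128492 315.81202433]
-0.065 -0.024 [201.2767186  309.50246312]
-0.065 -0.047 [230.45422788 303.1923617 ]
0.065 -0.001 [136.45297557 150.92863168]
0.065 -0.024 [165.5149525  144.77520687]
0.065 -0.047 [194.53195629 138.63156366]
```

View pics/s5.png

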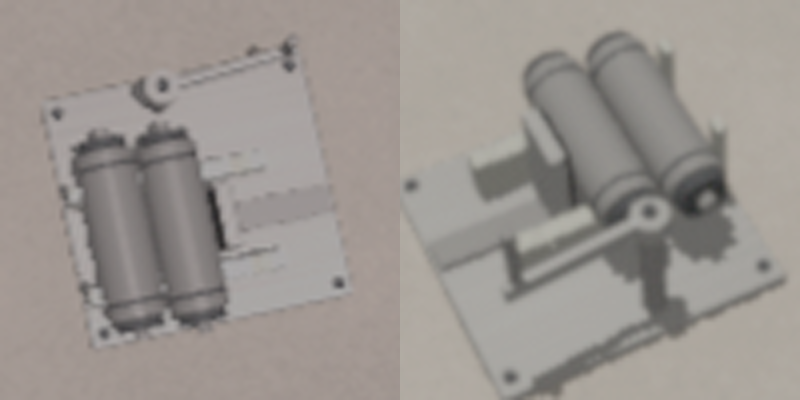

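>>> apply_moves --deltas '[{"dp": [0.0016, 0.03, -0.0007], "roll": 0, "grip": -1}, {"dp": [0, 0.03, 0], "roll": 0, "grip": -1}, {"dp": [0, 0.03, 0], "roll": 0, "grip": -1}, {"dp": [0, 0.03, 0], "roll": 0, "grip": -1}, {"dp": [0, 0.022, 0], "roll": 0, "grip": -1}, {"dp": [0, 0, 0], "roll": 0, "grip": -1}, {"dp": [0, 0, 0], "roll": 0, "grip": 1}, {"dp": [0, 0, 0], "roll": 0, "grip": 1}, {"dp": [0, 0, 0], "roll": 0, "grip": 1}, {"dp": [0, 0, 0], "roll": 0, "grip": 1}]' --newtons 40

```text
time_s: 13.72
ee_pos: [0.4496, 0.291, 0.0628]
eef_rot: [-1.571, -0.0, 1.923]
force: [0.3, 0.1, 0.2]
grip_width: 0.0575
```

>>> apply_moves --deltas '[{"dp": [0, 0, 0], "roll": 0, "grip": 1}, {"dp": [0, 0, 0], "roll": 0, "grip": 1}, {"dp": [0, 0, 0], "roll": 0, "grip": 1}]'

```text
time_s: 14.1
ee_pos: [0.4495, 0.2911, 0.0625]
eef_rot: [-1.571, -0.0, 1.923]
force: [-1.0, 1.9, 0.5]
grip_width: 0.0415
```

>>> apply_moves --deltas '[{"dp": [0, 0, 0], "roll": 0, "grip": 1}, {"dp": [0, 0, 0], "roll": 0, "grip": 1}, {"dp": [0, -0.01, 0], "roll": 0, "grip": 1}, {"dp": [0, -0.01, 0], "roll": 0, "grip": 1}, {"dp": [0, 0, 0], "roll": 0, "grip": 1}]'

```text
time_s: 14.72
ee_pos: [0.45, 0.291, 0.0835]
eef_rot: [-1.572, -0.0, 1.923]
force: [0.4, -0.2, -4.0]
grip_width: 0.0416
```

```bash
python3 - <<'E'
from h import *
o=ctrl.get_obs();print(o['ee_pos'],o['eef_rot'],o['grip_width'],o['force'],o['moment'],o['time_s'])
g=lambda im:(255*(im/255.)**0.6).astype('uint8')
im=imaging.camera("scene"); cv2.imwrite("pics/s6.png",cv2.resize(g(im[110:240,340:470]),None,fx=4,fy=4,interpolation=cv2.INTER_CUBIC))
E
```

```text
[0.44998099 0.29104968 0.08348305] [-1.57239605e+00 -8.57199372e-05  1.92297803e+00] 0.04156433542780337 [ 0.35369281 -0.18068556 -4.00837579] [0.07812523 0.01965797 0.01197911] 14.725
```

View pics/s6.png

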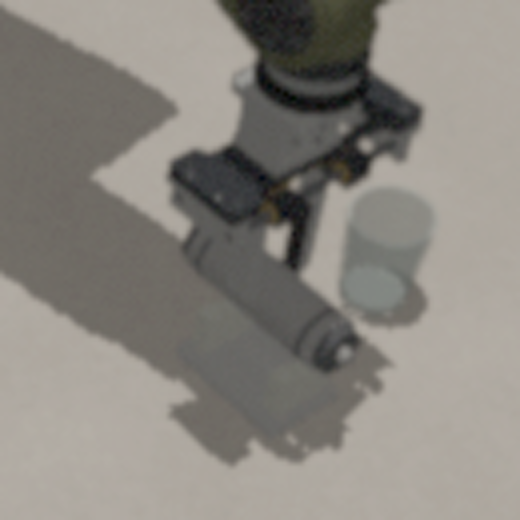

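>>> apply_moves --deltas '[{"dp": [0, 0.01, 0], "roll": 0, "grip": 1}, {"dp": [0, 0.007, 0], "roll": 0, "grip": 1}, {"dp": [0, 0.003, 0], "roll": 0, "grip": 1}, {"dp": [0, 0.0005, 0], "roll": 0, "grip": 1}]' --newtons 40

```text
time_s: 15.28
ee_pos: [0.4493, 0.2911, 0.0623]
eef_rot: [-1.57, -0.0, 1.923]
force: [-6.7, -2.2, 11.2]
grip_width: 0.0417
```

>>> apply_moves --deltas '[{"dp": [0, 0, 0], "roll": 0, "grip": -0.4}, {"dp": [0, 0, 0], "roll": 0, "grip": -0.4}, {"dp": [0, 0, 0], "roll": 0, "grip": -0.4}, {"dp": [0, -0.007, 0], "roll": 0, "grip": -0.4}, {"dp": [0, 0, 0], "roll": 0, "grip": -0.4}]'

```text
time_s: 15.9
ee_pos: [0.4499, 0.2911, 0.0697]
eef_rot: [-1.572, -0.0, 1.923]
force: [-0.1, -0.1, 0.4]
grip_width: 0.0658
```

>>> apply_moves --deltas '[{"dp": [0, 0, 0], "roll": 0, "grip": 1}, {"dp": [0, 0, 0], "roll": 0, "grip": 1}, {"dp": [0, 0, 0], "roll": 0, "grip": 1}, {"dp": [0, 0, 0], "roll": 0, "grip": 1}, {"dp": [0, 0, 0], "roll": 0, "grip": 1}, {"dp": [0, 0, 0], "roll": 0, "grip": 1}, {"dp": [0, -0.01, 0], "roll": 0, "grip": 1}, {"dp": [0, 0, 0], "roll": 0, "grip": 1}]' --newtons 30

```text
time_s: 16.9
ee_pos: [0.45, 0.2911, 0.08]
eef_rot: [-1.572, -0.0, 1.923]
force: [0.3, -0.1, 0.4]
grip_width: 0.0045
```

```bash
python3 - <<'E'
from h import *
g=lambda im:(255*(im/255.)**0.6).astype('uint8')
im=imaging.camera("scene"); t=imaging.camera("top"); cv2.imwrite("pics/t7raw.png",t); cv2.imwrite("pics/s7raw.png",im)
z=lambda i:cv2.resize(g(i),None,fx=4,fy=4,interpolation=cv2.INTER_CUBIC)
cv2.imwrite("pics/s7.png",np.hstack([z(im[120:230,360:460]),z(t[220:330,170:270])]))
for nm,i,p in(("s",im,(360,120)),("t",t,(170,220))):
  n="scene" if nm=="s" else "top"
  for pt in([.4494,.291,.07],[.45,.2911,.069]): print(nm,(proj(n,pt)[0]-p+.5)*4)
E
```

```text
s [182.09850431 270.44634587]
s [182.34261625 271.91313396]
t [176.07605405 227.53826422]
t [176.21370009 226.77349797]
```

View pics/s7.png

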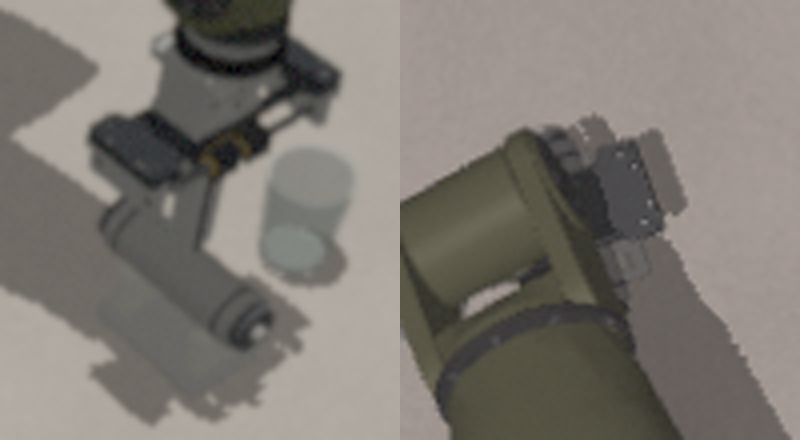

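>>> apply_moves --deltas '[{"dp": [0, -0.03, 0], "roll": 0, "grip": 1}, {"dp": [0, 0, 0], "roll": 0, "grip": -0.5}, {"dp": [0, 0, 0], "roll": 0, "grip": -0.5}, {"dp": [0, 0, 0], "roll": 0, "grip": -0.5}, {"dp": [0, 0, 0], "roll": 0, "grip": -0.5}, {"dp": [0, 0, 0], "roll": 0, "grip": -0.5}, {"dp": [0, 0, 0], "roll": 0, "grip": -0.5}, {"dp": [0, 0.02, 0], "roll": 0, "grip": -0.5}, {"dp": [0, 0.02, 0], "roll": 0, "grip": -0.5}, {"dp": [0, 0, 0], "roll": 0, "grip": -0.5}]'

```text
time_s: 18.25
ee_pos: [0.4489, 0.2906, 0.0679]
eef_rot: [-1.568, 0.0, 1.923]
force: [-0.3, 0.2, 0.1]
grip_width: 0.0706
```

```bash
python3 - <<'E'
from h import *
o=ctrl.get_obs();print(o['ee_pos'],o['eef_rot'],o['grip_width'],o['force'],o['time_s'])
a=cv2.imread("pics/s7raw.png"); im=imaging.camera("scene"); t=imaging.camera("top"); cv2.imwrite("pics/t8raw.png",t); cv2.imwrite("pics/s8raw.png",im)
s0=cv2.imread("pics/scene0.png")
L=lambda i:cv2.cvtColor(i,cv2.COLOR_BGR2LAB)[...,0].astype(int)
# bright end-face pin of column, subpixel centroid, in original and now
for nm,i in(("s0",s0),("s7",a),("s8",im)):
    w=L(i)[194:212,412:436]; print(nm); print(w[4:16,4:22])
E
```

```text
[0.44888603 0.29055273 0.0678847 ] [-1.56832040e+00  4.02751369e-04  1.92296631e+00] 0.07055972760456075 [-0.28063897  0.16510768  0.13216985] 18.25
s0
[[ 84  90  87  74  54  46  45  43  36  28  27  54  95 126 133 135 136 136]
 [ 83  83  69  50  41  41  42  37  27  17  15  33  82 123 134 135 136 135]
 [ 77  68  48  35  35  36  33  27  25  23  18  39  87 125 134 134 134 134]
 [ 65  51  36  31  31  27  24  38  58  57  41  61 106 130 134 134 134 135]
 [ 55  36  27  27  28  24  27  60  90  91  71  84 120 134 135 135 134 135]
 [ 43  26  21  21  19  16  37  71  90  94  83 101 126 134 136 136 135 135]
 [ 34  17  15  14  15  16  30  58  75  75  85 114 130 135 136 136 136 136]
 [ 35  23  16  12  10  10  24  46  66  79 105 126 133 135 135 136 137 136]
 [ 48  36  27  15  12  26  49  75  94 108 125 134 134 135 134 134 135 135]
 [ 58  54  47  31  27  48  83 105 116 127 133 134 134 134 134 134 134 134]
 [ 62  61  58  49  48  65  90 102 117 130 135 134 133 133 134 134 134 135]
 [ 61  60  60  58  57  63  73  87 114 130 134 134 133 133 133 134 133 136]]
s7
[[ 48  47  47  40  30  24  31  37  36  28  2
[... 1060 characters left out ...]
 45  61  65  66  65  66]
 [ 45  35  21  24  28  28  21  40  61  61  40  35  53  64  66  65  66  67]
 [ 38  27  18  25  25  19  28  64  92  91  66  50  59  65  66  66  66  76]
 [ 37  18  17  21  19  17  38  74  91  89  67  61  65  66  68  68  68  82]
 [ 36  21  12  16  17  15  31  61  73  67  60  64  68  69  68  68  66  74]
 [ 39  24  17  15  12  12  18  41  54  56  61  66  74  84  73  69  68  70]
 [ 49  40  28  18  17  17  27  43  57  62  65  66  79  99  81  69  73  72]
 [ 61  57  50  39  31  36  46  57  64  66  65  66  70  80  73  77  93  99]
 [ 65  65  61  59  53  55  57  62  63  66  66  67  64  68  78 101 124 131]
 [ 65  65  62  62  61  62  61  61  62  66  66  66  65  77 102 125 137 139]]
```

>>> apply_moves --deltas '[{"dp": [0, 0, 0], "roll": 0, "grip": 1}, {"dp": [0, 0, 0], "roll": 0, "grip": 1}, {"dp": [0, 0, 0], "roll": 0, "grip": 1}]' --newtons 20

```text
time_s: 18.73
ee_pos: [0.4496, 0.291, 0.0693]
eef_rot: [-1.571, -0.0, 1.923]
force: [-0.3, 0.7, -0.0]
grip_width: 0.0437
```

>>> apply_moves --deltas '[{"dp": [0, 0, 0], "roll": 0, "grip": 1}]'

```text
time_s: 18.85
ee_pos: [0.4496, 0.2911, 0.0691]
eef_rot: [-1.571, -0.0, 1.923]
force: [-0.0, 0.5, 1.1]
grip_width: 0.0348
```

>>> apply_moves --deltas '[{"dp": [0, 0, 0], "roll": 0, "grip": 1}]'

```text
time_s: 18.98
ee_pos: [0.4495, 0.2911, 0.0691]
eef_rot: [-1.571, -0.0, 1.923]
force: [-0.2, 1.4, 0.9]
grip_width: 0.0344
```

>>> apply_moves --deltas '[{"dp": [0, 0, 0], "roll": 0, "grip": 1}]'

```text
time_s: 19.1
ee_pos: [0.4496, 0.291, 0.069]
eef_rot: [-1.571, -0.0, 1.923]
force: [-0.7, 1.3, 1.8]
grip_width: 0.0351
```

>>> apply_moves --deltas '[{"dp": [0, 0, 0], "roll": 0, "grip": -0.6}, {"dp": [0, 0, 0], "roll": 0, "grip": -0.6}, {"dp": [0, 0, 0], "roll": 0, "grip": -0.6}, {"dp": [0, 0, 0], "roll": 0, "grip": -0.6}, {"dp": [0, 0, 0], "roll": 0, "grip": -0.6}, {"dp": [0, 0.01, 0], "roll": 0, "grip": -0.6}, {"dp": [0, 0.01, 0], "roll": 0, "grip": -0.6}, {"dp": [0, 0.007, 0], "roll": 0, "grip": -0.6}, {"dp": [0, 0, 0], "roll": 0, "grip": -0.6}]'

```text
time_s: 20.23
ee_pos: [0.4492, 0.2907, 0.0412]
eef_rot: [-1.569, 0.0, 1.923]
force: [-0.2, -0.4, -0.1]
grip_width: 0.0751
```

>>> apply_moves --deltas '[{"dp": [0, 0, 0], "roll": 0, "grip": 1}, {"dp": [0, 0, 0], "roll": 0, "grip": 1}, {"dp": [0, 0, 0], "roll": 0, "grip": 1}, {"dp": [0, 0, 0], "roll": 0, "grip": 1}, {"dp": [0, 0, 0], "roll": 0, "grip": 1}]' --newtons 20

```text
time_s: 20.85
ee_pos: [0.4496, 0.2912, 0.0422]
eef_rot: [-1.571, -0.0, 1.923]
force: [-0.5, 2.4, 1.9]
grip_width: 0.0455
```

>>> apply_moves --deltas '[{"dp": [0, 0, 0], "roll": 0, "grip": 1}, {"dp": [0, -0.02, 0], "roll": 0, "grip": 1}, {"dp": [0, -0.035, 0], "roll": 0, "grip": 1}, {"dp": [0, -0.035, 0], "roll": 0, "grip": 1}, {"dp": [0, 0, 0], "roll": 0.05, "grip": 1}, {"dp": [0, 0, 0], "roll": 0.05, "grip": 1}, {"dp": [0, 0, 0], "roll": 0.0517, "grip": 1}, {"dp": [0, 0, 0], "roll": 0, "grip": 1}]' --newtons 35

```text
time_s: 21.85
ee_pos: [0.4493, 0.2906, 0.1314]
eef_rot: [-1.57, 0.001, 1.772]
force: [0.9, -0.2, -4.1]
grip_width: 0.0453
```

>>> apply_moves --deltas '[{"dp": [-0.025, 0, 0.0012], "roll": 0, "grip": 1}, {"dp": [-0.037, 0, 0.0018], "roll": 0, "grip": 1}, {"dp": [-0.037, 0, 0.0018], "roll": 0, "grip": 1}, {"dp": [-0.037, 0, 0.0018], "roll": 0, "grip": 1}, {"dp": [-0.037, 0, 0.0018], "roll": 0, "grip": 1}, {"dp": [-0.037, 0, 0.0018], "roll": 0, "grip": 1}, {"dp": [-0.037, 0, 0.0018], "roll": 0, "grip": 1}, {"dp": [-0.037, 0, 0.0018], "roll": 0, "grip": 1}, {"dp": [-0.037, 0, 0.0018], "roll": 0, "grip": 1}, {"dp": [-0.025, 0, 0.0018], "roll": 0, "grip": 1}]'

```text
time_s: 23.1
ee_pos: [0.5012, -0.0532, 0.1316]
eef_rot: [-1.57, 0.0, 1.772]
force: [-0.2, 0.0, -3.3]
grip_width: 0.0452
```

>>> apply_moves --deltas '[{"dp": [-0.005, 0, 0], "roll": 0, "grip": 1}, {"dp": [0, 0, 0], "roll": 0, "grip": 1}]'

```text
time_s: 23.35
ee_pos: [0.5022, -0.0562, 0.1317]
eef_rot: [-1.57, -0.0, 1.772]
force: [-0.7, 0.1, -4.3]
grip_width: 0.0454
```

```bash
python3 - <<'E'
from h import *
np.set_printoptions(precision=4,suppress=True)
o=ctrl.get_obs();print(o['ee_pos'],Rk(o['ee_pos']),o['eef_rot'],o['grip_width'],o['force'],o['time_s'])
im=imaging.camera("scene"); t=imaging.camera("top"); cv2.imwrite("pics/t9raw.png",t); cv2.imwrite("pics/s9raw.png",im)
g=lambda i:(255*(i/255.)**0.55).astype('uint8')
a=im[150:270,230:350]; cv2.imwrite("pics/s9.png",cv2.resize(g(a),None,fx=5,fy=5,interpolation=cv2.INTER_CUBIC))
q=Rk(o['ee_pos']); z=o['ee_pos'][2]+.0278
for x in(-.083,-.065,0,.065,.083): print(x,(proj("scene",W(q[0]+x,q[1],z))[0]-[230,150]+.5)*5)
# empty_vee B / A axis ends from the clean picture t5raw
E
```

```text
[ 0.5022 -0.0562  0.1317] [-0.0002  0.0049  0.1317] [-1.5703 -0.0002  1.7716] 0.04543624286561505 [-0.7117  0.0902 -4.3006] 23.35
-0.083 [261.766  176.0159]
-0.065 [275.6798 197.1824]
0 [327.8642 276.5675]
0.065 [383.3085 360.9113]
0.083 [399.2811 385.2093]
```

View pics/s9.png

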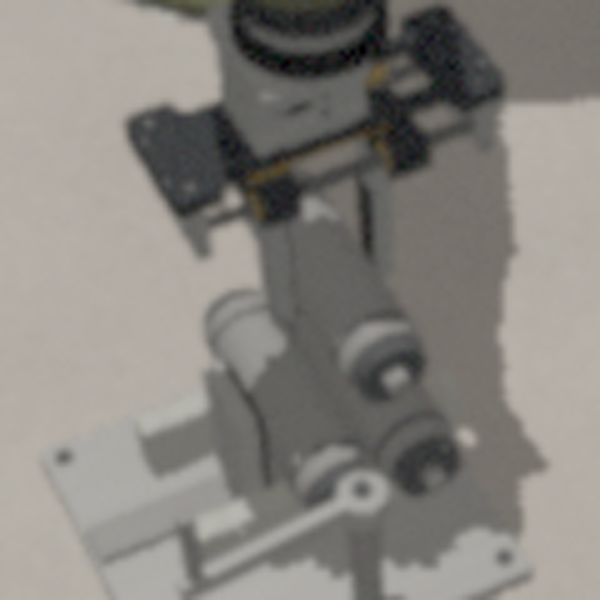

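>>> apply_moves --deltas '[{"dp": [-0.005, 0, 0], "roll": 0, "grip": 1}, {"dp": [0, 0.015, 0], "roll": 0, "grip": 1}, {"dp": [0, 0.015, 0], "roll": 0, "grip": 1}, {"dp": [0, 0.008, 0], "roll": 0, "grip": 1}, {"dp": [0, 0.004, 0], "roll": 0, "grip": 1}, {"dp": [0, 0, 0], "roll": 0, "grip": 1}]'

```text
time_s: 24.2
ee_pos: [0.5034, -0.0614, 0.0898]
eef_rot: [-1.571, -0.0, 1.771]
force: [0.1, 0.0, -3.8]
grip_width: 0.0452
```

```bash
python3 - <<'E'
from h import *
np.set_printoptions(precision=4,suppress=True)
def pin(f,r0,r1,c0,c1):
    L=cv2.cvtColor(cv2.imread(f),cv2.COLOR_BGR2LAB)[r0:r1,c0:c1,0].astype(float); 
    m=cv2.connectedComponentsWithStats((L>np.percentile(L,85)).astype('uint8')); return m[2],m[3]+[c0,r0]
o=ctrl.get_obs();print(o['ee_pos'],Rk(o['ee_pos']),o['grip_width'],o['force'],o['time_s'])
c,s=np.cos(.3524),np.sin(.3524)
print("C end in s0 predicted",proj("scene",[.4494+.083*c,.291+.083*s,.07]),"seen ~ (424.3,202.4)")
print("A end pred s5",proj("scene",W(.083,.024,.07)))
L=cv2.cvtColor(cv2.imread("pics/s5raw.png"),cv2.COLOR_BGR2LAB)[...,0]; print(L[238:252,308:326])
E
```

```text
[ 0.5034 -0.0614  0.0898] [-0.0001 -0.0004  0.0898] 0.045172666706015496 [ 0.0691  0.0134 -3.7973] 24.2
C end in s0 predicted [[424.8951 203.8278]] seen ~ (424.3,202.4)
A end pred s5 [[316.4423 244.7676]]
[[ 92  96  92  80  66  54  48  45  42  41  38  35  46  86 129 138 139 138]
 [ 91  89  74  57  47  45  45  43  39  36  31  27  38  82 127 137 139 136]
 [ 82  68  51  44  42  41  40  36  31  21  17  18  27  73 120 135 137 136]
 [ 65  50  37  38  41  35  30  23  19  16  16  14  17  56 103 130 135 136]
 [ 52  36  35  34  31  26  17  24  36  39  24  14  16  46  90 123 134 137]
 [ 40  30  28  27  19  17  24  46  69  72  48  23  18  36  73 108 131 137]
 [ 34  26  25  17  12  18  38  69  92  89  67  34  27  40  64  92 123 135]
 [ 36  25  19  16  12  17  46  79  90  80  59  39  39  57  67  85 116 133]
 [ 51  32  18  15  12  15  38  65  70  58  49  46  60  83  90 102 122 131]
 [ 66  43  27  16  12  12  26  40  50  48  52  60  82 112 122 123 129 132]
 [ 71  58  45  27  24  24  27  38  47  52  59  63  83 111 122 129 131 132]
 [ 67  61  57  48  41  42  46  52  58  59  61  61  67  81  99 124 131 131]
 [ 62  61  60  59  57  57  57  59  59  61  60  60  62  65  85 115 130 131]
 [ 59  61  61  61  61  60  60  61  60  61  61  60  61  63  71  99 126 132]]
```

>>> apply_moves --deltas '[{"dp": [0, 0.002, 0], "roll": 0, "grip": 1}, {"dp": [0, 0.002, 0], "roll": 0, "grip": 1}, {"dp": [0, 0.001, 0], "roll": 0, "grip": 1}]'

```text
time_s: 24.58
ee_pos: [0.5034, -0.0614, 0.0849]
eef_rot: [-1.571, 0.0, 1.771]
force: [-0.8, -0.1, -4.1]
grip_width: 0.0452
```

>>> apply_moves --deltas '[{"dp": [0, 0.001, 0], "roll": 0, "grip": 1}]'

```text
time_s: 24.7
ee_pos: [0.5034, -0.0614, 0.0839]
eef_rot: [-1.571, 0.0, 1.771]
force: [-0.1, 0.3, -2.9]
grip_width: 0.0449
```

>>> apply_moves --deltas '[{"dp": [0, 0.001, 0], "roll": 0, "grip": 1}]'

```text
time_s: 24.82
ee_pos: [0.5034, -0.0614, 0.0829]
eef_rot: [-1.571, 0.0, 1.771]
force: [-0.2, -0.2, -2.9]
grip_width: 0.0454
```

>>> apply_moves --deltas '[{"dp": [0, 0.001, 0], "roll": 0, "grip": 1}]'

```text
time_s: 24.95
ee_pos: [0.5034, -0.0614, 0.0819]
eef_rot: [-1.571, 0.0, 1.771]
force: [-0.5, -0.0, -3.4]
grip_width: 0.0452
```

>>> apply_moves --deltas '[{"dp": [0, 0.001, 0], "roll": 0, "grip": 1}]'

```text
time_s: 25.08
ee_pos: [0.5036, -0.0616, 0.0815]
eef_rot: [-1.571, 0.001, 1.771]
force: [-3.4, -2.7, 8.1]
grip_width: 0.0454
```

>>> apply_moves --deltas '[{"dp": [0, 0.001, 0], "roll": 0, "grip": 1}]'

```text
time_s: 25.2
ee_pos: [0.5039, -0.0619, 0.0812]
eef_rot: [-1.572, 0.001, 1.771]
force: [-7.5, -1.3, 19.7]
grip_width: 0.045
```

>>> apply_moves --deltas '[{"dp": [0, -0.001, 0], "roll": 0, "grip": 1}, {"dp": [0, 0, 0], "roll": 0, "grip": 0.2}, {"dp": [0, 0, 0], "roll": 0, "grip": -0.35}, {"dp": [0, 0, 0], "roll": 0, "grip": -0.35}, {"dp": [0, 0, 0], "roll": 0, "grip": -0.35}]'

```text
time_s: 25.82
ee_pos: [0.5033, -0.0613, 0.0808]
eef_rot: [-1.571, -0.0, 1.771]
force: [-0.5, -0.0, 0.1]
grip_width: 0.0635
```

>>> apply_moves --deltas '[{"dp": [0, 0, 0], "roll": 0, "grip": -0.35}, {"dp": [0, -0.01, 0], "roll": 0, "grip": -0.35}, {"dp": [0, -0.02, 0], "roll": 0, "grip": -0.35}, {"dp": [0, -0.03, 0], "roll": 0, "grip": -0.35}, {"dp": [0, -0.03, 0], "roll": 0, "grip": -0.35}, {"dp": [0, -0.02, 0], "roll": 0, "grip": -0.35}, {"dp": [-0.04, 0, 0], "roll": 0, "grip": -0.35}, {"dp": [-0.04, 0, -0.04], "roll": 0, "grip": -0.35}, {"dp": [-0.04, 0, -0.04], "roll": 0, "grip": -0.35}, {"dp": [0, 0, 0], "roll": 0, "grip": -0.35}]'

```text
time_s: 27.08
ee_pos: [0.6069, -0.1647, 0.1894]
eef_rot: [-1.569, -0.001, 1.77]
force: [-0.3, -0.2, -1.0]
grip_width: 0.0633
```

```bash
python3 - <<'E'
from h import *
np.set_printoptions(precision=4,suppress=True,linewidth=200)
o=ctrl.get_obs();print(o['ee_pos'],Rk(o['ee_pos']),o['eef_rot'],o['grip_width'],o['force'],o['time_s'])
im=imaging.camera("scene"); t=imaging.camera("top"); cv2.imwrite("pics/t10raw.png",t); cv2.imwrite("pics/s10raw.png",im)
p=proj("scene",W(.083,0,.109))[0]; print("C end pred",p)
L=lambda i:cv2.cvtColor(i,cv2.COLOR_BGR2LAB)[...,0]
r,c=int(p[1]),int(p[0]); print(r-9,c-9); print(L(im)[r-9:r+9,c-9:c+9])
for y in(-.023,0,.023): print("top pred",y,[proj("top",W(x,y,.109))[0] for x in(-.05,.05)])
a=proj("top",W(-.05,0,.109))[0]; print(int(a[1]),int(a[0])-18,L(t)[int(a[1])-1:int(a[1])+2,int(a[0])-18:int(a[0])+18])
a=proj("top",W(.05,0,.109))[0]; print(int(a[1]),int(a[0])-18,L(t)[int(a[1])-1:int(a[1])+2,int(a[0])-18:int(a[0])+18])
E
```

```text
[ 0.6069 -0.1647  0.1894] [ 0.0808 -0.1223  0.1894] [-1.569  -0.0009  1.7697] 0.0632855151279268 [-0.2939 -0.1991 -1.0381] 27.075
C end pred [308.1545 239.3703]
230 299
[[ 39  46  50  51  51  58  74  68  55  51  47  50  61  83  95  97  92  83]
 [ 46  50  50  47  44  45  53  50  46  42  41  39  46  62  84  94  91  83]
 [ 50  48  47  41  30  30  45  47  46  41  37  34  34  50  71  81  81  76]
 [ 49  47  36  27  18  25  38  42  36  31  25  24  21  36  63  80  85  82]
 [ 46  35  27  16  17  23  28  29  24  17  16  12  16  33  70  97 103  99]
 [ 41  30  16  16  16  15  19  17  19  23  15  14  16  25  65  99 103  98]
 [ 35  19  14  15  17  15  18  38  59  57  38  17  16  27  59  88  86  78]
 [ 28  16  12  11  16  15  36  73  96  93  68  33  18  28  53  62  59  52]
 [ 31  16  15  12  12  20  50  88 102  99  82  47  17  27  41  47  46  47]
 [ 35  18  14  12  15  19  48  78  87  79  62  39  21  17  27  41  47  42]
 [ 41  33  15  12  12  15  36  55  59  55  46  27  18  17  18  28  38  32]
 [ 45  35  21  16  14  15  23  36  42  42  35  21  15  18  18  20  23  21]
 [ 35  27  21  15  16  19  23  
[... 728 characters left out ...]
43 43 45 46 48 47 48 48 48]
 [66 65 58 46 40 43 44 44 48 49 48 43 42 43 39 25 23 28 29 31 31 36 35 37 38 41 42 43 43 46 45 48 48 48 48 48]
 [68 65 59 48 42 44 44 45 46 45 40 40 42 43 34 19 23 28 29 31 33 35 36 38 39 42 43 44 45 45 45 48 48 48 48 48]]
240 306 [[135 117  78  58  64  75  83  90  95 104  85  55  68  76  75  72  58  32  31  27  30  32  27  31  36  35  33  30  31  31  37  38  35  48  49  34]
 [136 107  57  58  71  78  84  89  90  88  69  45  51  54  50  53  44  32  37  43  42  43  40  42  43  43  40  42  43  43  43  44  43  42  33  12]
 [135 107  57  58  68  69  65  63  61  60  49  33  40  48  63  76  64  43  46  49  48  46  46  45  43  43  43  45  46  45  45  44  42  35  17  16]]
```

>>> apply_moves --deltas '[{"dp": [-0.003, 0, -0.031], "roll": 0, "grip": -0.35}, {"dp": [0, 0.02, 0], "roll": 0, "grip": -0.35}, {"dp": [0, 0.02, 0], "roll": 0, "grip": -0.35}, {"dp": [0, 0.021, 0], "roll": 0, "grip": -0.35}, {"dp": [0, 0, 0], "roll": 0, "grip": 1}, {"dp": [0, 0, 0], "roll": 0, "grip": 1}, {"dp": [0, 0, 0], "roll": 0, "grip": 1}, {"dp": [0, 0, 0], "roll": 0, "grip": 1}, {"dp": [0, 0, 0], "roll": 0, "grip": 1}, {"dp": [0, 0, 0], "roll": 0, "grip": 1}]' --newtons 8

```text
time_s: 28.42
ee_pos: [0.6371, -0.1619, 0.1303]
eef_rot: [-1.572, 0.004, 1.77]
force: [5.0, -15.6, -2.0]
grip_width: 0.0113
```

>>> apply_moves --deltas '[{"dp": [0, 0, 0], "roll": 0, "grip": 1}, {"dp": [0, 0, 0], "roll": 0, "grip": 1}]'

```text
time_s: 28.68
ee_pos: [0.6371, -0.1625, 0.1303]
eef_rot: [-1.572, 0.004, 1.77]
force: [5.0, -15.6, -1.3]
grip_width: 0.0103
```

```bash
python3 - <<'E'
from h import *
o=ctrl.get_obs(); q=Rk(o['ee_pos']); print(q,o['grip_width'],o['force'])
h=np.array([.104,-.0285]); r=.097; q=q[:2]
A=np.linspace(1.65,0,14); P=h-r*np.c_[np.cos(A),np.sin(A)]; P[0]=q
d=np.diff(P,axis=0); print(np.c_[d[:,1],-d[:,0]].round(4).tolist())
E
```

```text
[ 0.11081517 -0.12614104  0.13026401] 0.01031168325047465 [  4.9536036  -15.58305559  -1.34759214]
[[0.0008, 0.0114], [0.0014, 0.0122], [0.0029, 0.012], [0.0044, 0.0115], [0.0058, 0.0108], [0.0071, 0.01], [0.0083, 0.009], [0.0094, 0.0079], [0.0104, 0.0067], [0.0111, 0.0053], [0.0117, 0.0038], [0.0121, 0.0023], [0.0123, 0.0008]]
```

>>> apply_moves --deltas '[{"dp": [-0.0015, 0, 0], "roll": 0, "grip": 1}, {"dp": [0, 0, 0], "roll": 0, "grip": 1}]'

```text
time_s: 28.92
ee_pos: [0.6372, -0.1628, 0.1302]
eef_rot: [-1.571, 0.002, 1.77]
force: [1.7, -9.1, -0.5]
grip_width: 0.0094
```

>>> apply_moves --deltas '[{"dp": [-0.001, 0, 0.0114], "roll": 0, "grip": 1}, {"dp": [0.0014, 0, 0.0122], "roll": 0, "grip": 1}, {"dp": [0.0029, 0, 0.012], "roll": 0, "grip": 1}, {"dp": [0.0044, 0, 0.0115], "roll": 0, "grip": 1}, {"dp": [0.0058, 0, 0.0108], "roll": 0, "grip": 1}, {"dp": [0.0071, 0, 0.01], "roll": 0, "grip": 1}, {"dp": [0.0083, 0, 0.009], "roll": 0, "grip": 1}]'

```text
time_s: 29.8
ee_pos: [0.5543, -0.151, 0.1302]
eef_rot: [-1.568, 0.004, 1.77]
force: [-9.5, -18.7, 2.4]
grip_width: 0.0112
```

```bash
python3 - <<'E'
from h import *
o=ctrl.get_obs(); q=Rk(o['ee_pos']); print(q,o['grip_width'],o['force'])
d=q[:2]-[.104,-.0285]; print(np.linalg.norm(d),np.arctan2(-d[1],-d[0]), "expected",.104-.097*np.cos(.7615),-.0285-.097*np.sin(.7615))
E
```

```text
[ 0.03200842 -0.09830918  0.13018657] 0.011228021275496512 [ -9.51298083 -18.73813579   2.37509053]
0.10028015503774805 0.7700088202454815 expected 0.03379122408852135 -0.09543076859719882
```

>>> apply_moves --deltas '[{"dp": [-0.0025, 0, 0.001], "roll": 0, "grip": 1}, {"dp": [0, 0, 0], "roll": 0, "grip": 1}]'

```text
time_s: 30.05
ee_pos: [0.5552, -0.1514, 0.1301]
eef_rot: [-1.57, 0.0, 1.771]
force: [-4.0, -4.0, 2.2]
grip_width: 0.0096
```

>>> apply_moves --deltas '[{"dp": [0.0094, 0, 0.0079], "roll": 0, "grip": 1}, {"dp": [0.0104, 0, 0.0067], "roll": 0, "grip": 1}, {"dp": [0.0111, 0, 0.0053], "roll": 0, "grip": 1}]'

```text
time_s: 30.42
ee_pos: [0.5294, -0.1247, 0.13]
eef_rot: [-1.57, 0.001, 1.771]
force: [-1.4, -3.0, 0.9]
grip_width: 0.0095
```

```bash
python3 - <<'E'
from h import *
o=ctrl.get_obs(); q=Rk(o['ee_pos']); print(q,o['grip_width'],o['force'])
d=q[:2]-[.104,-.0285]; print(np.linalg.norm(d),np.arctan2(-d[1],-d[0]))
E
```

```text
[ 0.01273908 -0.06763171  0.13000469] 0.009532388682766863 [-1.35816278 -2.95824574  0.88364052]
0.09929676152678688 0.40507581800163206
```

>>> apply_moves --deltas '[{"dp": [0.0117, 0, 0.0038], "roll": 0, "grip": 1}, {"dp": [0.0121, 0, 0.0015], "roll": 0, "grip": 1}, {"dp": [0.008, 0, 0.0003], "roll": 0, "grip": 1}]'

```text
time_s: 30.8
ee_pos: [0.5171, -0.0939, 0.1299]
eef_rot: [-1.569, -0.0, 1.772]
force: [-7.3, -3.3, 4.0]
grip_width: 0.0101
```

>>> apply_moves --deltas '[{"dp": [0.002, 0, 0], "roll": 0, "grip": 1}]'

```text
time_s: 30.92
ee_pos: [0.5167, -0.0919, 0.1299]
eef_rot: [-1.569, -0.0, 1.772]
force: [-7.8, -2.0, 3.8]
grip_width: 0.0096
```

>>> apply_moves --deltas '[{"dp": [0.002, 0, 0], "roll": 0, "grip": 1}]'

```text
time_s: 31.05
ee_pos: [0.5164, -0.0902, 0.1299]
eef_rot: [-1.569, -0.0, 1.772]
force: [-7.0, -1.7, 4.8]
grip_width: 0.0102
```

>>> apply_moves --deltas '[{"dp": [0.0015, 0, 0.001], "roll": 0, "grip": 1}]'

```text
time_s: 31.18
ee_pos: [0.516, -0.0888, 0.13]
eef_rot: [-1.571, -0.0, 1.772]
force: [3.2, 0.4, -1.1]
grip_width: 0.0096
```

>>> apply_moves --deltas '[{"dp": [0.0015, 0, 0], "roll": 0, "grip": 1}]'

```text
time_s: 31.3
ee_pos: [0.5159, -0.0883, 0.13]
eef_rot: [-1.572, 0.002, 1.772]
force: [2.6, -11.5, -2.9]
grip_width: 0.01
```

>>> apply_moves --deltas '[{"dp": [0.0015, 0, 0], "roll": 0, "grip": 1}]'

```text
time_s: 31.42
ee_pos: [0.5158, -0.0878, 0.13]
eef_rot: [-1.572, 0.003, 1.771]
force: [3.8, -16.5, -2.9]
grip_width: 0.0107
```

>>> apply_moves --deltas '[{"dp": [0, 0, 0], "roll": 0, "grip": 1}, {"dp": [0, 0, 0], "roll": 0, "grip": 0.3}, {"dp": [0, 0, 0], "roll": 0, "grip": 0.3}, {"dp": [0, 0, 0], "roll": 0, "grip": 0.3}, {"dp": [0, -0.02, 0], "roll": 0, "grip": 0.3}, {"dp": [0, -0.03, 0], "roll": 0, "grip": 0.3}, {"dp": [0, -0.04, 0], "roll": 0, "grip": 0.3}, {"dp": [0, -0.04, 0], "roll": 0, "grip": 0.3}, {"dp": [0.04, 0, 0.04], "roll": 0, "grip": 0.3}, {"dp": [0.04, 0, 0.04], "roll": 0, "grip": 0.3}]'

```text
time_s: 32.67
ee_pos: [0.4197, -0.0232, 0.2599]
eef_rot: [-1.571, -0.0, 1.771]
force: [0.2, -0.6, 0.2]
grip_width: 0.0333
```

>>> apply_moves --deltas '[{"dp": [0.05, 0, 0.02], "roll": 0, "grip": 0.3}, {"dp": [0.05, 0, 0.01], "roll": 0, "grip": 0.3}, {"dp": [0.05, 0, 0], "roll": 0, "grip": 0.3}, {"dp": [0.05, 0, 0], "roll": 0, "grip": 0.3}, {"dp": [0.05, 0, 0], "roll": 0, "grip": 0.3}, {"dp": [0, 0, 0], "roll": 0, "grip": 0.3}]'

```text
time_s: 33.42
ee_pos: [0.3407, 0.2174, 0.2598]
eef_rot: [-1.57, -0.0, 1.776]
force: [-0.0, -0.2, -0.7]
grip_width: 0.033
```

```bash
python3 - <<'E'
from h import *
np.set_printoptions(precision=4,suppress=True,linewidth=220)
o=ctrl.get_obs();print(o['ee_pos'],o['force'],o['time_s'])
im=imaging.camera("scene"); t=imaging.camera("top"); cv2.imwrite("pics/t11.png",t); cv2.imwrite("pics/s11.png",im)
L=lambda i:cv2.cvtColor(i,cv2.COLOR_BGR2LAB)[...,0].astype(int)
p=proj("scene",W(.083,0,.109))[0]; print("C end pred",p); r,c=int(p[1]),int(p[0])
w=L(im)[r-6:r+6,c-6:c+5]; ys,xs=np.nonzero(w>60); print("C pin seen",(xs*w[ys,xs]).sum()/w[ys,xs].sum()+c-6,(ys*w[ys,xs]).sum()/w[ys,xs].sum()+r-6)
for th in(0,.06,.15):
    q=W(.104-.097*np.cos(th),-.0285-.097*np.sin(th),.17); print("pin top th",th,"top",proj("top",q)[0],"scene",proj("scene",q)[0])
p=proj("scene",W(.007,-.0285,.17))[0];r,c=int(p[1]),int(p[0]);print(r-4,c-7);print(L(im)[r-4:r+16,c-7:c+9])
p=proj("top",W(.007,-.0285,.17))[0];r,c=int(p[1]),int(p[0]);print(r-6,c-7);print(L(t)[r-6:r+10,c-7:c+9])
# bystanders: change between first and last pictures
a,b=cv2.imread("pics/top0.png"),t
for n,(x,y) in dict(reagent=(255,181),jar=(159,210),beaker=(176,292),box=(467,258)).items():
    print(n,np.abs(L(a)[y-18:y+18,x-18:x+18]-L(b)[y-18:y+18,x-18:x+18]).mean())
E
```

```text
[0.3407 0.2174 0.2598] [-0.015  -0.1863 -0.6919] 33.425
C end pred [308.1545 239.3703]
C pin seen 306.2945606694561 239.5539748953975
pin top th 0 top [338.1848 251.6449] scene [284.4566 208.5193]
pin top th 0.06 top [340.146 251.164] scene [282.4419 209.3641]
pin top th 0.15 top [343.022  250.2247] scene [279.5306 210.7993]
204 277
[[107  80  70  65  74  89  97 101 103 104 105 105 105 103 101  97]
 [101  71  59  63  82  90  97 100 101 103 105 105 105 105 102  99]
 [102  66  50  67  83  90  96  99 101 103 104 105 105 105 103 102]
 [101  66  49  69  82  86  92  97 100 101 103 105 106 104 104 103]
 [ 75  60  53  66  76  85  91  98 101 100 102 104 105 105 105 104]
 [ 77  76  64  61  70  80  90  99 101  97  99 102 104 105 105 105]
 [ 98  92  74  57  62  73  82  89  93  85  90 100 103 105 106 105]
 [ 99  95  81  58  54  65  63  63  61  63  81  97 102 104 106 106]
 [ 85  82  75  63  51  57  55  47  43  53  76  95 100 103 105 106]
 [ 79  88  94  88  61  53  52  46  43  52  73  92  99 102 104 105]
 [ 95 100 103  98  74  53  51  45  44  50  70  90  97 100 103 105]
 [101 104 103 102  94  72  5
[... 1054 characters left out ...]
[ 84  80  75  57  40  42  82 107  98  76  67  42  12  32 102 128]
 [ 85  81  75  63  47  36  58  78  82  78  69  45  14  18  99 128]
 [ 86  82  77  70  54  61  74  87  89  78  70  48  15  12  98 127]
 [ 86  83  78  71  57  63  92 101  89  79  74  55  25  10  72 114]
 [ 87  84  79  74  67  75  93  94  86  81  76  63  38  10  40 104]
 [ 88  83  80  74  67  87  97  90  85  82  77  67  43  11  27 104]
 [ 89  85  82  76  68  82  96  92  86  83  77  69  46  14  19 101]
 [ 90  86  82  77  71  73  91  94  86  83  79  71  52  17  12  93]
 [ 93  87  83  77  73  75  92  96  88  84  80  74  56  27  12  68]]
reagent 1.1604938271604939
jar 1.2592592592592593
beaker 1.1180555555555556
box 1.224537037037037
```

```bash
python3 - <<'E'
from h import *
L=lambda f:cv2.cvtColor(cv2.imread(f),cv2.COLOR_BGR2LAB)[...,0].astype(int)
for f in("pics/s10raw.png","pics/s11.png"):
    w=L(f)[235:242,303:312]; print(w)
E
```

```text
[[ 16  15  19  17  19  23  15  14  16]
 [ 17  15  18  38  59  57  38  17  16]
 [ 16  15  36  73  96  93  68  33  18]
 [ 12  20  50  88 102  99  82  47  17]
 [ 15  19  48  78  87  79  62  39  21]
 [ 12  15  36  55  59  55  46  27  18]
 [ 14  15  23  36  42  42  35  21  15]]
[[34 25 17 17 18 18 12 10 14]
 [25 14 17 36 51 53 33 17 12]
 [16 12 31 66 88 87 61 28 15]
 [11 14 45 81 96 92 75 41 19]
 [11 16 43 73 80 74 59 35 15]
 [15 12 28 52 55 48 39 27 14]
 [12 17 19 31 38 38 30 19 12]]
```

Column C has not moved since it was laid, so I am handing in.

```bash
python3 -c "
from station import ctrl
print(ctrl.hand_in())"
```

```text
the job is handed in; nothing more can be done
None
```

All the steps are done and I handed the job in at about 33.5 s; it reports no verdict.

**What I did:**
- I swung the gate open to its stop. The pin tip in both cameras matched 1.65 rad.
- I pushed the chock until it hit its stop at about 16 N, and the pictures show column B in the V beside column A.
- I laid column C in the hollow, with about 20 N at contact, and released it at rest.
- I swung the gate shut to its stop.

**Last checks:**
- The gate pin in the top view lies within about 0.2 px of the fully shut position.
- Column C's end is within about 1.6 px of where it should be. The same offset shows on C before it was moved, so I put it down to camera calibration. C did not move while the gate was being shut.
- The top picture around the bottle, jar, beaker and box is unchanged.
- The arm was clear of everything and the force was near zero.

**What disagreed:**
- **Finger height:** the fingertips acted about 26 mm higher than the description says. My first grasp of C therefore caught it high, though it lifted and was set back down. A second attempt closed on nothing above C, and a third held only its upper part. C stayed in its stand, and I then gripped it 27 mm lower, which gave the right width of 45.5 mm.
- **Gate swing:** closing needed about 2 to 3 mm of correction to the planned arc, with side forces up to about 21 N on the way.
- **Chock travel:** I judged the chock home from the stop force and the pictures. Its exact travel was not measured.

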